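# Refit the roller of a gas-bottle rolling stand

## Task

Lift the loose rubber roller off its wooden rest, lower its axle into the two empty open slots of the bottle-rolling stand without dropping it, and press it down, firmly but without forcing it (a push of about 20 newtons is enough), past the spring shoes until both ends are fully home and level on their bearing blocks with the seating pins pressed in; then let go. Leave the other things on the bench where they are.

Things in the scene. Friction and masses are not known exactly. Their poses are not given: they have to be found in the camera images.
- roller: the loose roller: black rubber sleeve 36 mm in diameter, 100 mm long, on a steel axle, 0.3 to 0.5 kg. 20 mm hubs reach to 57 mm either side of the middle, then bare axle ends, 10 mm in diameter, to 86 mm. Origin at its centre, y along the axle (x, z may be turned about it). It starts in the wooden rest, axle along the rest's y, centre 45 mm above the table. It may be fitted either way round
- axle_l (a point): point on the roller's axle, 66 mm from its centre on the +y end (the middle of what goes into a slot)
- axle_r (a point): the same on the roller's -y end, 66 mm from its centre
- rest: wooden rest, fixed: base 110 x 200 x 10 mm with two uprights 12 mm thick (60 to 72 mm either side of the middle), 48 mm high, whose 8 mm deep, 13 mm wide notches hold the roller's axle ends. Origin on the table under its middle, y along the axle
- stand: bottle-rolling stand, fixed: grey base 190 x 200 x 12 mm and two aluminium cheek plates, 12 mm thick (60 to 72 mm either side of the middle), 95 mm high. Origin on the table midway between its two empty slots: x across the slots (fitted roller on the +x side), y along the axle, z up. The empty slots are at x = 0. The roller's contact forces on it, of which the shoes' own clamping makes about 25 N, may add up to 60 N at most
- fitted (a point): centre of the roller, like the loose one, that is already fitted in the stand: 95 mm to +x of the slots, 50 mm above the table; it cannot be moved
- slot_l (a point): top of the empty slot in the stand's +y cheek (66 mm from the middle, 95 mm above the table): open above, straight down, 12 mm wide, bevelled mouth about 29 mm wide. At its bottom the axle rests on a dark bearing block. Both blocks are at one height, which is adjustable and not reported: the seated axle's centre is somewhere from 42 to 62 mm above the table
- slot_r (a point): the same in the -y cheek. Outside each cheek (74 to 83 mm from the middle) a white sprung shoe clamps the axle against the slot's +x side over the last 25 mm down to its seat. The axle must be pushed down all the way against their friction, about 1 to 10 N per end (most at first, unequal), and sticks roughly where it is let go: its weight does not seat it
- pin_l (a joint): brass seating pin in the bearing block of the +y slot, pressed down by the axle: 0 = standing 5 mm proud of the block, untouched; 0.005 m = flush, the axle is fully home on the block. Soft spring, under 1 N
- pin_r (a joint): the same in the -y slot
- mouse: bystander: black computer mouse, 95 x 56 x 30 mm; leave it where it is
- fitting: bystander: brass elbow fitting, 45 mm tall; leave it where it is
- spanner: bystander: steel spanner, 170 mm, lying flat; leave it where it is
- bottle: bystander: small grey gas bottle, 72 mm across, 175 mm tall, standing; leave it where it is
- tape: bystander: grey tape roll, 90 mm across, 24 mm high; leave it where it is
- carton: bystander: cardboard carton 110 x 75 x 60 mm; leave it where it is
- driver: bystander: screwdriver, 190 mm, lying; leave it where it is
- pot: bystander: grey open pot, 72 mm across, 90 mm tall; leave it where it is
There are look-alikes about, which are no part of the job. Leave any blue or turquoise look-alike of the roller alone.

How it is judged:
On the way, in this order (a step that is already met when the one before it is completed fails the run):
1. the roller is lifted clear of the rest (height (world z) of roller above 0.1 m), for 0.1 s.
2. both axle ends are inside the slots with the roller still held by the fingers (lowered, not dropped) (x of axle_l in the frame of stand between -0.004 and 0.004 m and x of axle_r in the frame of stand between -0.004 and 0.004 m and y of roller in the frame of stand between -0.006 and 0.006 m and z of axle_l in the frame of stand between 0.036 and 0.085 m and z of axle_r in the frame of stand between 0.036 and 0.085 m and contact force between the fingers and roller above 0.5 N), for 0.1 s.
At the end, for the whole second after the job is handed in: the roller lies at rest in the stand's two empty slots, both axle ends bottomed on their bearing blocks (each seating pin pressed in by more than 3.3 of its 5 mm), level within 0.03 rad, within 4 mm of the slots' middle across and 6 mm along the axle (x of axle_l in the frame of stand between -0.004 and 0.004 m and x of axle_r in the frame of stand between -0.004 and 0.004 m and y of roller in the frame of stand between -0.006 and 0.006 m and value of joint each of pin_l, pin_r above 0.0033 m and angle between roller's own y axis and vertical between 1.541 and 1.601 rad and linear speed of roller below 0.02 m/s); the robot touches nothing.
It fails at once if the roller is forced: it presses on the stand with contacts that add up to more than 60 N (contact force between roller and stand above 60 N).
It fails at once if a bystander is moved by more than 3 cm (distance of any of mouse, fitting, spanner, bottle, tape, carton, driver, pot from where it was at the start of the episode above 0.03 m).
It also fails if it takes over 54 s, if anything falls off the work surface, if the arm or the gripper's body presses on something with over 40 N, if the wrist force passes 120 N, or if a joint passes its speed limit or range.

## Robot

A 6-joint arm with a two-finger parallel gripper is mounted at the origin on the work surface. World frame = base frame: x ahead of the robot, y to its left, z up, the work surface at z = 0. Lengths are in m, angles in rad, forces in N, time in s.
With the tool pointing down it reaches from about 0.225 to 0.875 m from the base axis. Payload 3.4 kg.
Tool frame: the origin (TCP) lies on the centre line of the jaws, within the pads' length; the fingertips stand 14 mm ahead of it and the grasp point (between the pads) lies 5 mm behind it; z points along the fingers, y is the direction in which the jaws open and shut (so a half turn about z gives the same grasp; the last joint's range is limited). The gripper opens to 85 mm and grips with 20 to 120 N. Pads are 22 mm wide; open, the fingers measure 114 mm over their backs; the gripper's body (76 mm by 85 mm) begins 54 mm behind the grasp point. The pads swing forward as they close: fully open they stand 13 mm farther back than shut.
Start: joints at [-1.431, 0.276, 1.505, -0, 1.361, -0.121], TCP at [0.148, -0.556, 0.245] pointing down, gripper open.
Joint ranges: [-2.89, 2.89], [-0.75, 2.08], [0.22, 2.7], [-1.18, 4.32], [0.11, 2.71], [-2.7, 2.7]. Speed limits (rad/s): [2.57, 2.57, 3.14, 3.14, 3.14, 3.14].

## Interface

Orientations are given as a rotation vector (axis times angle).
In Python, from cell import manip gives the robot as it stands.
- The arm moves only by the tool carry_out, never from a script. Its argument "deltas" is a list of rows, each an object of numbers: "tx", "ty", "tz": the shift along the tool's x, y, z in cm; "rx", "ry", "rz": the turn, a rotation vector about the tool's x, y, z in rad; "hand": the opening, from 0 (shut) to 1 (fully open). In form: [{"tx": .., "ty": .., "tz": .., "rx": .., "ry": .., "rz": .., "hand": ..}, ...]. A call has 1 to 12 rows; each row is the pose to reach, as a shift and turn from the pose commanded when the call began, along the tool's axes at that moment; what a row does not reach only later rows make up. A row lasts 1/10 s, in which the tool goes at most 50 mm and 8.59 degrees, less where a joint would pass 70% of its speed; a pose out of reach is approached as far as the arm can. A call with a gripper value outside its range is refused whole. The fingers move at their own pace and stop on an object; "force" is the grip in N (left out, the last holds). Time passes only in rows, so rows that repeat a pose let the fingers close. It gives the time, the measured TCP pose, the force and the opening at its end, in the units of the state.
- manip.read_state(): the state, without advancing time (a new reading comes with each control period).
- manip.snapshot(name): name is "scene" or "top" or "wrist"; returns the picture (420x560x3 uint8, blue, green, red); there is no depth.
- manip.get_calibration(name): a dict with "mtx" (3x3 intrinsics, pixels), "D" ([k1, k2, p1, p2, k3] as OpenCV has them; the pictures are not rectified), "pose" (4x4, takes a point from camera to world coordinates). Camera axes: x right, y down, z forward; pixel columns grow to the right and rows downward; lengths in m; the calibration is good to about 2 mm. A picture is of the moment at which its call begins: read the wrist's pose just before it. get_calibration takes no time and is no camera call; for the wrist camera it gives the pose at the moment of the call.
- manip.sign_off(): hands the job in, once; it reports no verdict.
The state is a dict: "time_s": time; "joint_pos": joint angles; "dq": joint speeds; "joint_efforts": joint torques, N m; "position": TCP position; "orientation": TCP orientation; "force": force on the tool from outside, world axes, zero at the start; "ft_torque": the same for the moment, N m; "width": opening from 0.0 (shut) to 1.0 (fully open).
Only numpy, scipy, OpenCV 4.12 (cv2) and the standard library are available. Lean on these libraries where they do the work, as an engineer would, in place of code of your own. Each camera call takes 0.05 s, during which the arm holds its last target.

## Working session

There is one attempt and no reset: what is moved stays moved. The work goes in short steps, Python scripts to look and compute and a tool call to move; the robot and the scene stay as the last step left them, time stands still between calls to the robot, and variables do not carry over. Pictures are saved under pics/ and viewed, and the job is handed in when it is done.

Besides the shell and the picture viewer there is one more tool, called by a JSON object that holds its "op" and its "data". carry_out: Moves the arm, as the interface text tells. Its arguments: {"type":"object","properties":{"deltas":{"type":"array"},"force":{"type":"number"}},"required":["deltas"]}

```bash
mkdir -p pics; ls
python3 - <<'E'
from cell import manip
import cv2,numpy as np
print(manip.read_state())
for n in ("scene","top","wrist"):
    c=manip.get_calibration(n); print(n,np.round(c["mtx"],1).tolist(),np.round(c["D"],4),np.round(c["pose"],4).tolist())
    cv2.imwrite(f"pics/{n}0.png",manip.snapshot(n))
E
```

```text
pics
{'time_s': 0.0, 'joint_pos': array([-1.43100731e+00,  2.76581686e-01,  1.50613369e+00, -5.80482522e-06,
        1.36069423e+00, -1.20990957e-01]), 'dq': array([ 0.00047272, -0.00058385,  0.00216309, -0.00313133,  0.00051267,
       -0.00080036]), 'joint_efforts': array([-5.58600150e-04, -4.16770148e+01, -2.45806968e+01, -4.91112569e-04,
        1.09796741e-02, -3.23726113e-07]), 'position': array([ 0.14818195, -0.55505744,  0.24444706]), 'orientation': array([-3.11312286e+00, -4.08238155e-01,  3.57198519e-05]), 'force': array([-0.11189098, -0.07825996,  0.11145601]), 'ft_torque': array([0.00952299, 0.04190774, 0.06429756]), 'width': 0.9998282627872864}
scene [[450.6, 0.0, 275.4], [0.0, 450.6, 213.1], [0.0, 0.0, 1.0]] [-0.0635  0.      0.      0.      0.    ] [[0.1198, 0.773, -0.623, 1.3651], [0.9927, -0.0835, 0.0872, -0.1127], [0.0154, -0.6289, -0.7774, 1.175], [0.0, 0.0, 0.0, 1.0]]
top [[422.2, 0.0, 275.0], [0.0, 422.2, 211.0], [0.0, 0.0, 1.0]] [0.0128 0.     0.     0.     0.    ] [[0.0205, -0.9812, 0.1921, 0.2506], [-0.9998, -0.0214, -0.0024, 0.0065], [0.0065, -0.192, -0.9814, 1.4578], [0.0, 0.0, 0.0, 1.0]]
wrist [[350.6, 0.0, 278.2], [0.0, 350.6, 205.2], [0.0, 0.0, 1.0]] [0.0237 0.     0.     0.     0.    ] [[0.2588, -0.9315, -0.2557, 0.2127], [-0.9659, -0.2502, -0.0661, -0.5396], [-0.0024, 0.2641, -0.9645, 0.3742], [0.0, 0.0, 0.0, 1.0]]
```

View pics/scene0.png

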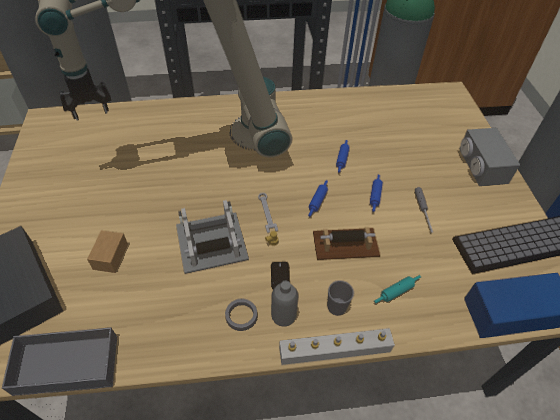

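View pics/top0.png

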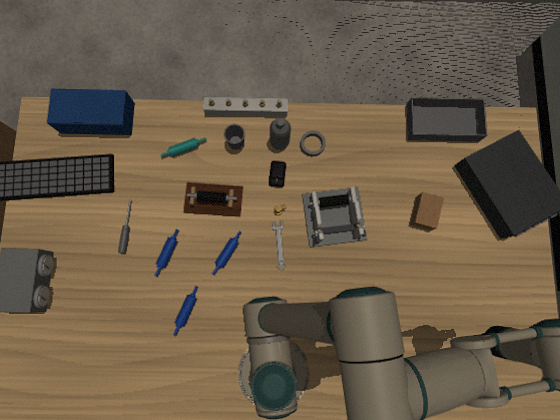

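View pics/wrist0.png

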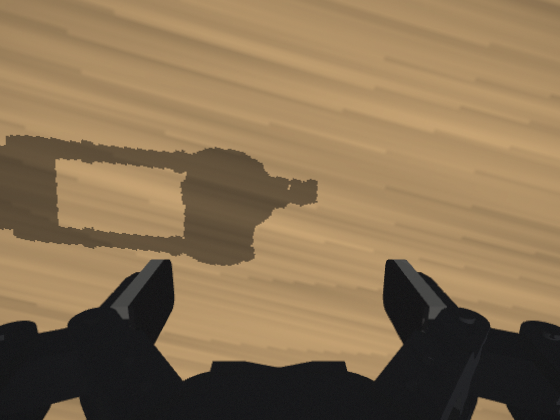

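The candidates are:
- The black roller in the wooden rest, at top (213,198) and scene (347,237).
- Three blue rollers, at top (227,252), (167,252) and (186,311).
- A turquoise roller, at top (184,148).
- The fitted black roller in the stand, at top (333,200).

Only the one in the wooden rest is black, loose and in a rest. I'll confirm it in enlarged crops.

```bash
cat > h.py <<'E'
import cv2,numpy as np
from cell import manip
def ray(cal,uv):
    p=cv2.undistortPoints(np.array([[uv]],float),np.array(cal["mtx"]),np.array(cal["D"]))[0,0]
    T=np.array(cal["pose"]); return T[:3,3],T[:3,:3]@np.array([p[0],p[1],1.])
def plane(cal,uv,z):
    o,d=ray(cal,uv); return o+d*(z-o[2])/d[2]
def tri(obs):
    A=np.zeros((3,3));b=np.zeros(3);R=[]
    for cal,uv in obs:
        o,d=ray(cal,uv);d=d/np.linalg.norm(d);P=np.eye(3)-np.outer(d,d);A+=P;b+=P@o;R.append((P,o))
    x=np.linalg.solve(A,b); return x,[float(np.linalg.norm(P@(x-o))) for P,o in R]
def proj(cal,X):
    T=np.linalg.inv(np.array(cal["pose"])); X=np.atleast_2d(X).astype(float)
    return cv2.projectPoints(X,cv2.Rodrigues(T[:3,:3])[0],T[:3,3],np.array(cal["mtx"]),np.array(cal["D"]))[0][:,0]
E
python3 - <<'E'
import cv2,numpy as np
t=cv2.imread("pics/top0.png");s=cv2.imread("pics/scene0.png")
def c(im,x,y,w,h,k=5): return cv2.resize(im[y:y+h,x:x+w],None,fx=k,fy=k,interpolation=cv2.INTER_CUBIC)
a=np.hstack([c(t,175,175,80,50),c(t,295,175,80,60)[:250]]);b=np.hstack([c(s,307,220,80,50),c(s,170,200,80,75)[:250]])
cv2.imwrite("pics/crop0.png",np.vstack([a,b]))
cv2.imwrite("pics/crop1.png",np.hstack([c(t,297,180,75,70),c(s,172,200,80,70)]))
E
```

```text
(no output)
```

View pics/crop0.png

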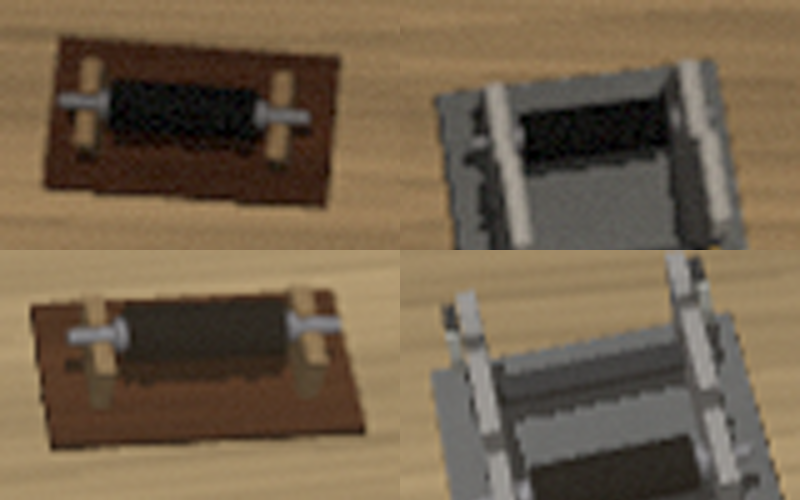

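View pics/crop1.png

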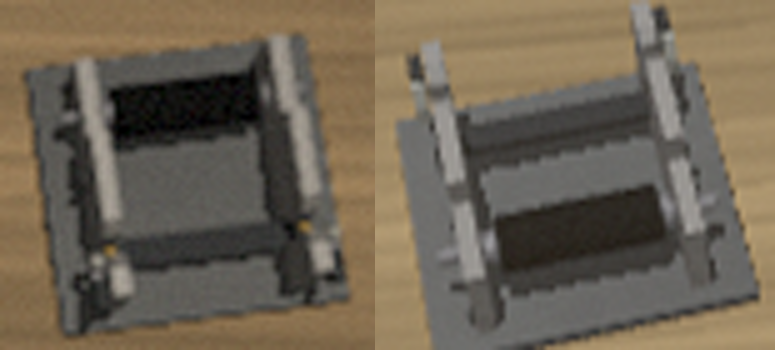

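The crops confirm it. In the rest sits a black sleeve with a steel axle, ends at top (187,195) and (237,199). In the stand, the empty slots are on the robot side, at top (319,230) and (358,225). Next I'll take coarse positions.

Run:
```python
from h import *
T=manip.get_calibration("top");S=manip.get_calibration("scene")
a,e=tri([(T,(187,195)),(S,(375.2,235))]);b,f=tri([(T,(236.6,198.6)),(S,(320.6,237.2))])
print("axle ends",a,e,b,f,"mid",(a+b)/2,"len",np.linalg.norm(a-b))
d=a-b;print("yaw of y axis",np.arctan2(-d[0],d[1]))
tc=np.array([(59,37),(340,58),(327,207),(43,188)])/5+(175,175)
P=np.array([plane(T,p,.01) for p in tc]);print("rest",P.mean(0),np.linalg.norm(np.diff(P,axis=0),axis=1))
for q in (P[0]-P[1],P[3]-P[2]):print(np.arctan2(-q[0],q[1]))
tc=np.array([(25,72),(300,35),(350,298),(65,332)])/5+(297,180)
P=np.array([plane(T,p,.012) for p in tc]);print("stand base",P.mean(0),np.linalg.norm(np.diff(P,axis=0),axis=1))
for q in (P[0]-P[1],P[3]-P[2]):print(np.arctan2(-q[0],q[1]))
sc=np.array([(397,120),(690,65),(758,297),(440,350)])/5.+np.array((172-75,200))
P=np.array([plane(S,p,.012) for p in sc]);print("stand base S",P)
```

```text
axle ends [0.57814051 0.31088077 0.04152075] [0.004202465627910183, 0.004202465627910194] [0.56850157 0.13908476 0.0430465 ] [0.003346879481310713, 0.003346879481310695] mid [0.57332104 0.22498277 0.04228363] len 0.17207297174285496
yaw of y axis -0.05604813594465551
rest [0.57069927 0.21977938 0.01      ] [0.19924058 0.10725298 0.19841426]
-0.054453987292720406
-0.04623757066831975
stand base [ 0.51839566 -0.20276927  0.012     ] [0.19647593 0.18877377 0.19829155]
0.15891127374104666
0.14029435340393237
stand base S [[ 0.44381244 -0.30779469  0.012     ]
 [ 0.41831705 -0.11531318  0.012     ]
 [ 0.60550944 -0.08566421  0.012     ]
 [ 0.6227025  -0.2792489   0.012     ]]
```

Rough fixes:
- **Roller:** centre about (0.573, 0.225), yaw about −0.055.
- **Stand slots:** about (0.471, −0.21), yaw about 0.15.

Sizes and heights agree with the text. I'll look at the stand with the wrist camera on the way.

```bash
cat >> h.py <<'E'
from scipy.spatial.transform import Rotation as Ro
def delta(p,yaw):
    """tool-down target: yaw = world angle of tool x"""
    s=manip.read_state();R=Ro.from_rotvec(s["orientation"])
    c,n=np.cos(yaw),np.sin(yaw)
    Rt=Ro.from_matrix(np.array([[c,n,0],[n,-c,0],[0,0,-1.]]))
    t=R.inv().apply(np.array(p)-s["position"])*100
    r=(R.inv()*Rt).as_rotvec()
    print("pos",s["position"].round(4),"t",round(s["time_s"],2),"F",s["force"].round(1),"w",round(s["width"],3),"delta cm",t.round(2),"rot",r.round(4))
E
python3 -c "
from h import *
delta((.47,-.25,.26),1.72)"
```

```text
pos [ 0.1482 -0.5552  0.2447] t 0.15 F [-0.1  0.2  0.1] w 0.999 delta cm [ 38.96 -21.2   -1.5 ] rot [-1.0000e-03 -1.1000e-03 -1.4593e+00]
```

{"op": "carry_out", "data": {"deltas": [{"tx": 4,"ty": -2,"tz": -0.5,"rz": -0.14},{"tx": 8,"ty": -4,"tz": -1,"rz": -0.29},{"tx": 12,"ty": -6.5,"tz": -1.5,"rz": -0.44},{"tx": 16,"ty": -8.5,"tz": -1.5,"rz": -0.58},{"tx": 20,"ty": -11,"tz": -1.5,"rz": -0.73},{"tx": 24,"ty": -13,"tz": -1.5,"rz": -0.88},{"tx": 28,"ty": -15.3,"tz": -1.5,"rz": -1.02},{"tx": 32,"ty": -17.5,"tz": -1.5,"rz": -1.17},{"tx": 36,"ty": -19.5,"tz": -1.5,"rz": -1.31},{"tx": 39,"ty": -21.2,"tz": -1.5,"rz": -1.46},{"tx": 39,"ty": -21.2,"tz": -1.5,"rz": -1.46},{"tx": 39,"ty": -21.2,"tz": -1.5,"rz": -1.46}]}}

```text
invalid input
```

```bash
cat >> h.py <<'E'
import json
def shot(n,name):
    c=manip.get_calibration(n);im=manip.snapshot(n);cv2.imwrite(f"pics/{name}.png",im)
    json.dump({k:np.array(v).tolist() for k,v in c.items()},open(f"pics/{name}.json","w"));return c,im
def load(name): return {k:np.array(v) for k,v in json.load(open(f"pics/{name}.json")).items()}
E
python3 -c "
from h import *
shot('wrist','w1')
delta((.47,-.18,.26),1.72)"
```

```text
pos [ 0.1482 -0.5553  0.2448] t 0.2 F [-0.3  0.8  1.2] w 0.999 delta cm [ 40.77 -27.96  -1.49] rot [-8.0000e-04 -9.0000e-04 -1.4592e+00]
```

View pics/w1.png

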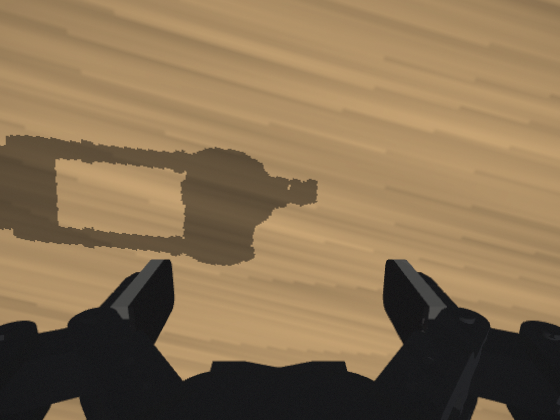

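The call was refused. Perhaps every field is required, so I'll retry with all of them.

{"op": "carry_out", "data": {"deltas": [{"tx": 4,"ty": -2,"tz": -0.5,"rx": 0,"ry": 0,"rz": -0.14,"hand": 1},{"tx": 8,"ty": -4,"tz": -1,"rx": 0,"ry": 0,"rz": -0.29,"hand": 1},{"tx": 12,"ty": -6.5,"tz": -1.5,"rx": 0,"ry": 0,"rz": -0.44,"hand": 1},{"tx": 16,"ty": -8.5,"tz": -1.5,"rx": 0,"ry": 0,"rz": -0.58,"hand": 1},{"tx": 20,"ty": -11,"tz": -1.5,"rx": 0,"ry": 0,"rz": -0.73,"hand": 1},{"tx": 24,"ty": -13,"tz": -1.5,"rx": 0,"ry": 0,"rz": -0.88,"hand": 1},{"tx": 28,"ty": -15.3,"tz": -1.5,"rx": 0,"ry": 0,"rz": -1.02,"hand": 1},{"tx": 32,"ty": -17.5,"tz": -1.5,"rx": 0,"ry": 0,"rz": -1.17,"hand": 1},{"tx": 36,"ty": -19.5,"tz": -1.5,"rx": 0,"ry": 0,"rz": -1.31,"hand": 1},{"tx": 39,"ty": -21.2,"tz": -1.5,"rx": 0,"ry": 0,"rz": -1.46,"hand": 1},{"tx": 39,"ty": -21.2,"tz": -1.5,"rx": 0,"ry": 0,"rz": -1.46,"hand": 1},{"tx": 39,"ty": -21.2,"tz": -1.5,"rx": 0,"ry": 0,"rz": -1.46,"hand": 1}]}}

```text
time_s: 1.4
position: [0.4705, -0.2497, 0.26]
orientation: [-2.047, -2.382, 0.001]
force: [0.6, -0.5, -0.0]
width: 1.003
```

```bash
python3 -c "
from h import *
shot('wrist','w2')
delta((.47,-.18,.26),1.72)"
```

```text
pos [ 0.47   -0.2503  0.26  ] t 1.45 F [-0.2 -0.9 -0.1] w 1.002 delta cm [6.95 1.05 0.  ] rot [-0.0011  0.0002  0.0003]
```

View pics/w2.png

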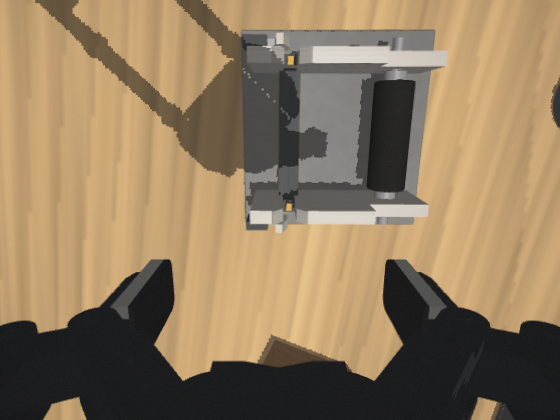

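The stand is in clear view. The slot gaps are at about (290,60) and (289,206), with the brass pins visible in them. The fitted roller is at the right. I'll take a second view.

{"op": "carry_out", "data": {"deltas": [{"tx": 2,"ty": 0.3,"tz": 0,"rx": 0,"ry": 0,"rz": 0,"hand": 1},{"tx": 4.5,"ty": 0.7,"tz": 0,"rx": 0,"ry": 0,"rz": 0,"hand": 1},{"tx": 7,"ty": 1,"tz": 0,"rx": 0,"ry": 0,"rz": 0,"hand": 1},{"tx": 7,"ty": 1,"tz": 0,"rx": 0,"ry": 0,"rz": 0,"hand": 1},{"tx": 7,"ty": 1,"tz": 0,"rx": 0,"ry": 0,"rz": 0,"hand": 1}]}}

```text
time_s: 1.95
position: [0.4692, -0.1805, 0.2605]
orientation: [2.05, 2.38, -0.001]
force: [0.2, 0.3, -0.2]
width: 1.0
```

```bash
python3 -c "
from h import *
shot('wrist','w3')
delta((.573,.205,.26),1.516)
a=cv2.imread('pics/w2.png');b=cv2.imread('pics/w3.png')
cv2.imwrite('pics/c2.png',np.hstack([cv2.resize(a[20:235,235:335],None,fx=3.5,fy=2.7*1.0,interpolation=2) ,cv2.resize(b[90:305,235:335],None,fx=3.5,fy=2.7,interpolation=2)]))"
```

```text
pos [ 0.4695 -0.1809  0.2605] t 2.0 F [ 0.4 -0.3  0.8] w 0.998 delta cm [36.64 15.94  0.  ] rot [2.00e-04 1.40e-03 2.03e-01]
```

View pics/w3.png

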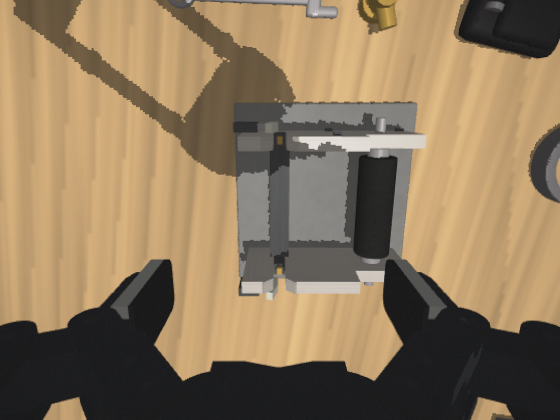

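View pics/c2.png

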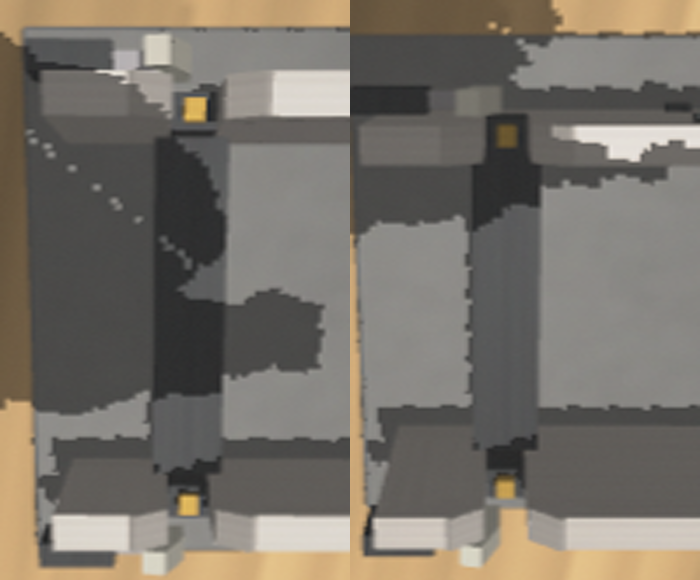

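Run:
```python
from h import *
A=load('w2');B=load('w3')
def refine(im,x,y):
    h=cv2.cvtColor(im,cv2.COLOR_BGR2HSV);m=cv2.inRange(h,(15,120,50),(32,255,255));
    w=np.zeros_like(m);w[int(y)-8:int(y)+9,int(x)-8:int(x)+9]=255;m&=w;M=cv2.moments(m,True);return M['m10']/M['m00'],M['m01']/M['m00'],M['m00']
a=cv2.imread('pics/w2.png');b=cv2.imread('pics/w3.png')
P={}
for k,p,q in (('l',(290.7,60.4),(279.9,140.4)),('r',(289,207),(279.3,270.7))):
    u=refine(a,*p);v=refine(b,*q);print(k,np.round(u,1),np.round(v,1))
    P[k],e=tri([(A,u[:2]),(B,v[:2])]);print(P[k],e)
d=P['l']-P['r'];print('mid',(P['l']+P['r'])/2,'len',np.linalg.norm(d),'yaw',np.arctan2(-d[0],d[1]))
L,e=tri([(A,(273,210.7)),(B,(262.7,281.1))]);R,f=tri([(A,(308.4,210.7)),(B,(297,281.1))]);print('mouth r',L,e,R,f,(L+R)/2)
```

```text
l [290.3  60.1  57. ] [279.5 140.   28. ]
[ 0.46442552 -0.14303624  0.06173373] [9.525624988940904e-05, 9.525624988947987e-05]
r [288.1 206.4  40. ] [278.9 269.8  37. ]
[ 0.48380685 -0.27453595  0.05749195] [0.00011412601710641904, 0.000114126017106475]
mid [ 0.47411618 -0.20878609  0.05961284] len 0.13298798391108288 yaw 0.14633333483323444
mouth r [ 0.46828149 -0.27048627  0.09445194] [0.0003288334230095902, 0.00032883342300964907] [ 0.49939436 -0.2658441   0.09424113] [8.607733599300262e-05, 8.607733599309539e-05] [ 0.48383793 -0.26816519  0.09434653]
```

This matches the text well. Pin spacing is 133 mm against a nominal 132, and the mouth height is 94 mm against 95. The stand middle is about (0.474, −0.209), yaw 0.146. The pin tops give a seated axle height of about 59 to 60 mm. Next, the roller.

{"op": "carry_out", "data": {"deltas": [{"tx": 3,"ty": 1.3,"tz": 0,"rx": 0,"ry": 0,"rz": 0.03,"hand": 1},{"tx": 7.5,"ty": 3.2,"tz": 0,"rx": 0,"ry": 0,"rz": 0.06,"hand": 1},{"tx": 12,"ty": 5.2,"tz": 0,"rx": 0,"ry": 0,"rz": 0.09,"hand": 1},{"tx": 16.5,"ty": 7.2,"tz": 0,"rx": 0,"ry": 0,"rz": 0.12,"hand": 1},{"tx": 21,"ty": 9.1,"tz": 0,"rx": 0,"ry": 0,"rz": 0.15,"hand": 1},{"tx": 25.5,"ty": 11.1,"tz": 0,"rx": 0,"ry": 0,"rz": 0.17,"hand": 1},{"tx": 30,"ty": 13,"tz": 0,"rx": 0,"ry": 0,"rz": 0.19,"hand": 1},{"tx": 34,"ty": 14.8,"tz": 0,"rx": 0,"ry": 0,"rz": 0.2,"hand": 1},{"tx": 36.6,"ty": 15.9,"tz": 0,"rx": 0,"ry": 0,"rz": 0.203,"hand": 1},{"tx": 36.6,"ty": 15.9,"tz": 0,"rx": 0,"ry": 0,"rz": 0.203,"hand": 1},{"tx": 36.6,"ty": 15.9,"tz": 0,"rx": 0,"ry": 0,"rz": 0.203,"hand": 1}]}}

```text
time_s: 3.1
position: [0.573, 0.2052, 0.2596]
orientation: [2.279, 2.161, -0.002]
force: [0.1, 0.1, -0.0]
width: 0.999
```

```bash
python3 -c "
from h import *
shot('wrist','w4')
delta((.573,.245,.22),1.516)"
```

```text
pos [0.5727 0.2046 0.2598] t 3.15 F [-0.1 -0.4  0.2] w 1.002 delta cm [ 4.04 -0.19  3.98] rot [-0.0006  0.0015  0.0005]
```

View pics/w4.png

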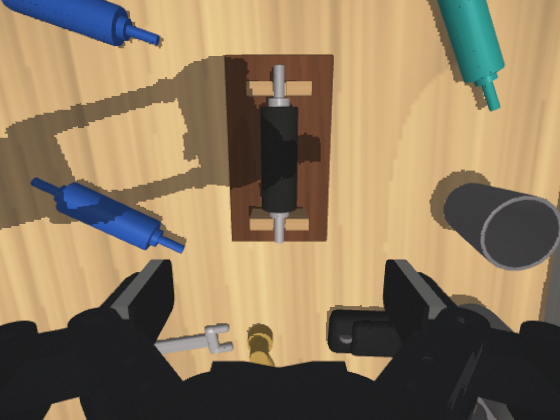

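The roller lies between (279,66) and (280,242), centred. I'll take a second view 4 cm further on and 4 cm lower.

{"op": "carry_out", "data": {"deltas": [{"tx": 2,"ty": 0,"tz": 2,"rx": 0,"ry": 0,"rz": 0,"hand": 1},{"tx": 4,"ty": 0,"tz": 4,"rx": 0,"ry": 0,"rz": 0,"hand": 1},{"tx": 4,"ty": 0,"tz": 4,"rx": 0,"ry": 0,"rz": 0,"hand": 1},{"tx": 4,"ty": 0,"tz": 4,"rx": 0,"ry": 0,"rz": 0,"hand": 1}]}}

```text
time_s: 3.55
position: [0.5745, 0.2443, 0.2201]
orientation: [2.28, 2.16, -0.003]
force: [0.7, -0.0, 0.8]
width: 0.998
```

```bash
python3 -c "
from h import *
shot('wrist','w5')
delta((.573,.225,.1),1.516)
a=cv2.imread('pics/w4.png');b=cv2.imread('pics/w5.png')
cv2.imwrite('pics/c4.png',np.hstack([cv2.resize(a[50:250,220:340],None,fx=3,fy=3,interpolation=2) ,cv2.resize(b[80:280,220:340],None,fx=3,fy=3,interpolation=2)]))"
```

```text
pos [0.575  0.2444 0.221 ] t 3.6 F [-0.7 -0.2  0.5] w 1.002 delta cm [-1.94 -0.1  12.1 ] rot [0.0009 0.0008 0.0003]
```

View pics/w5.png

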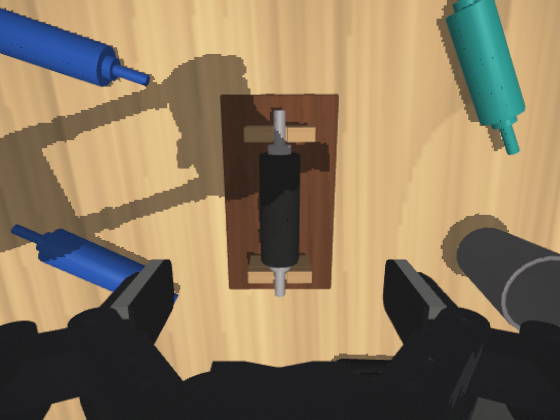

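View pics/c4.png

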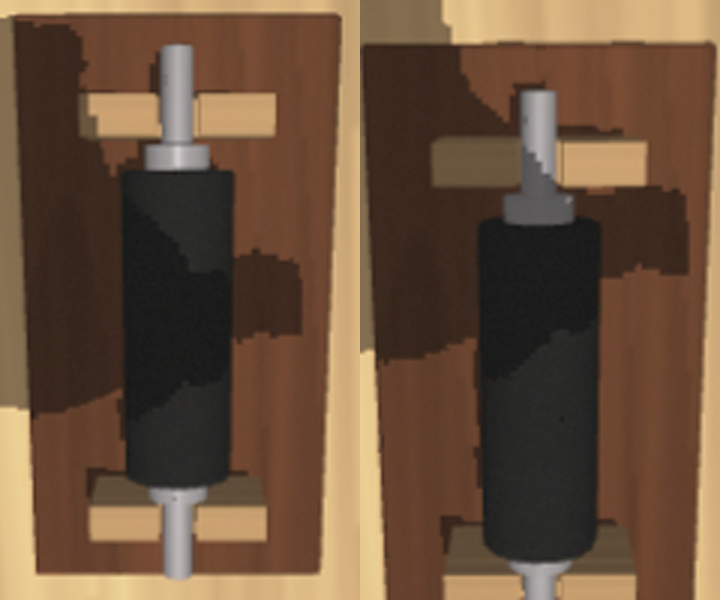

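Run:
```python
from h import *
A=load('w4');B=load('w5')
F,e=tri([(A,(279,64.7)),(B,(279.3,110.3))]);N,f=tri([(A,(279.3,242.7)),(B,(280,296))])
d=F-N;print(F,e,N,f,(F+N)/2,np.linalg.norm(d),np.arctan2(-d[0],d[1]))
for c,u,v in((A,(279,64.7),(279.3,242.7)),(B,(279.3,110.3),(280,296))):
    p=plane(c,u,.048);q=plane(c,v,.045);print(p,q,(p+q)/2,np.arctan2(-(p-q)[0],(p-q)[1]),np.linalg.norm(p-q))
```

```text
[0.57882666 0.30843396 0.05113154] [0.00011035557024624527, 0.00011035557024603999] [0.57035654 0.1363004  0.04739497] [1.0370650023526039e-05, 1.0370650023527684e-05] [0.5745916  0.22236718 0.04926326] 0.1723823262625321 -0.049167037638303636
[0.578961   0.30877841 0.048     ] [0.5703042 0.1353589 0.045    ] [0.5746326  0.22206866 0.0465    ] -0.04987685589427682 0.17366135732672808
[0.57872426 0.30842419 0.048     ] [0.57030667 0.1349251  0.045     ] [0.57451547 0.22167464 0.0465    ] -0.04847856936200867 0.1737290749097713
```

The triangulated centre is (0.5746, 0.222, 0.045 to 0.049), length 172 mm, yaw −0.049, all as expected. Descending to grasp.

```bash
python3 -c "
from h import *
delta((.5746,.222,.04),1.522)"
```

```text
pos [0.575  0.2444 0.221 ] t 3.6 F [-0.7 -0.2  0.5] w 1.002 delta cm [-2.22  0.07 18.1 ] rot [ 0.0009  0.0008 -0.0057]
```

{"op": "carry_out", "data": {"deltas": [{"tx": -0.7,"ty": 0,"tz": 3,"rx": 0,"ry": 0,"rz": 0,"hand": 1},{"tx": -1.5,"ty": 0,"tz": 7,"rx": 0,"ry": 0,"rz": -0.006,"hand": 1},{"tx": -2.2,"ty": 0.05,"tz": 11,"rx": 0,"ry": 0,"rz": -0.006,"hand": 1},{"tx": -2.2,"ty": 0.05,"tz": 14,"rx": 0,"ry": 0,"rz": -0.006,"hand": 1},{"tx": -2.2,"ty": 0.05,"tz": 16,"rx": 0,"ry": 0,"rz": -0.006,"hand": 1},{"tx": -2.2,"ty": 0.05,"tz": 17.5,"rx": 0,"ry": 0,"rz": -0.006,"hand": 1},{"tx": -2.2,"ty": 0.05,"tz": 18.1,"rx": 0,"ry": 0,"rz": -0.006,"hand": 1},{"tx": -2.2,"ty": 0.05,"tz": 18.1,"rx": 0,"ry": 0,"rz": -0.006,"hand": 1},{"tx": -2.2,"ty": 0.05,"tz": 18.1,"rx": 0,"ry": 0,"rz": -0.006,"hand": 1}]}}

```text
time_s: 4.5
position: [0.5749, 0.2238, 0.0406]
orientation: [2.273, 2.167, 0.003]
force: [-0.7, 0.6, -0.5]
width: 1.0
```

```bash
python3 -c "
from h import *
delta((.5746,.222,.04),1.522)
shot('wrist','w6')"
```

```text
pos [0.5749 0.2238 0.0406] t 4.5 F [-0.7  0.6 -0.5] w 1.0 delta cm [-0.18 -0.02  0.06] rot [ 0.0023 -0.0005  0.0012]
```

View pics/w6.png

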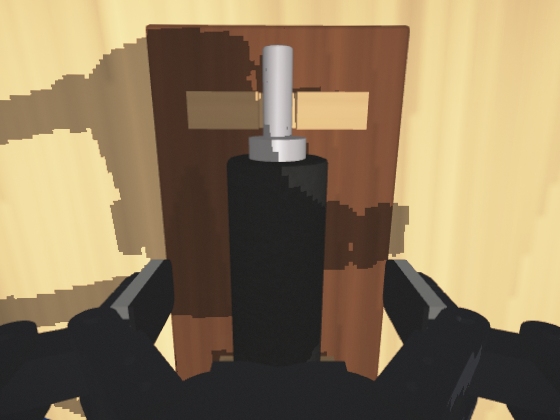

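The roller sits centred between the open jaws: axle at column 278, sleeve from 228 to 327, fingers at 173 and 385. Shifting back 2 mm and closing.

{"op": "carry_out", "data": {"deltas": [{"tx": -0.2,"ty": 0,"tz": 0,"rx": 0,"ry": 0,"rz": 0,"hand": 0.7},{"tx": -0.2,"ty": 0,"tz": 0,"rx": 0,"ry": 0,"rz": 0,"hand": 0.5},{"tx": -0.2,"ty": 0,"tz": 0,"rx": 0,"ry": 0,"rz": 0,"hand": 0.3},{"tx": -0.2,"ty": 0,"tz": 0,"rx": 0,"ry": 0,"rz": 0,"hand": 0.2},{"tx": -0.2,"ty": 0,"tz": 0,"rx": 0,"ry": 0,"rz": 0,"hand": 0.2},{"tx": -0.2,"ty": 0,"tz": 0,"rx": 0,"ry": 0,"rz": 0,"hand": 0.2},{"tx": -0.2,"ty": 0,"tz": 0,"rx": 0,"ry": 0,"rz": 0,"hand": 0.2},{"tx": -0.2,"ty": 0,"tz": 0,"rx": 0,"ry": 0,"rz": 0,"hand": 0.2}], "force": 90}}

```text
time_s: 5.35
position: [0.5738, 0.2222, 0.0399]
orientation: [2.273, 2.168, 0.001]
force: [-0.9, 0.6, 5.1]
width: 0.4
```

```bash
python3 -c "
from h import *
delta((.5746,.222,.17),1.522)"
```

```text
pos [0.5738 0.2222 0.0399] t 5.35 F [-0.9  0.6  5.1] w 0.4 delta cm [-1.000e-02  9.000e-02 -1.301e+01] rot [ 0.0005 -0.0001  0.0018]
```

{"op": "carry_out", "data": {"deltas": [{"tx": 0,"ty": 0,"tz": -0.5,"rx": 0,"ry": 0,"rz": 0,"hand": 0.2},{"tx": 0,"ty": 0,"tz": -2,"rx": 0,"ry": 0,"rz": 0,"hand": 0.2},{"tx": 0,"ty": 0,"tz": -4.5,"rx": 0,"ry": 0,"rz": 0,"hand": 0.2},{"tx": 0,"ty": 0,"tz": -7.5,"rx": 0,"ry": 0,"rz": 0,"hand": 0.2},{"tx": 0,"ty": 0,"tz": -10.5,"rx": 0,"ry": 0,"rz": 0,"hand": 0.2},{"tx": 0,"ty": 0,"tz": -12.5,"rx": 0,"ry": 0,"rz": 0,"hand": 0.2},{"tx": 0,"ty": 0,"tz": -13,"rx": 0,"ry": 0,"rz": 0,"hand": 0.2},{"tx": 0,"ty": 0,"tz": -13,"rx": 0,"ry": 0,"rz": 0,"hand": 0.2},{"tx": 0,"ty": 0,"tz": -13,"rx": 0,"ry": 0,"rz": 0,"hand": 0.2}]}}

```text
time_s: 6.25
position: [0.5726, 0.2218, 0.1674]
orientation: [-2.272, -2.168, 0.005]
force: [0.0, -0.3, -4.4]
width: 0.395
```

```bash
python3 -c "
from h import *
shot('wrist','w7')
delta((.4743,-.2088,.17),1.717)"
```

```text
pos [0.5725 0.2218 0.1672] t 6.3 F [-0.2  0.3 -3.5] w 0.398 delta cm [-43.47  -7.79  -0.19] rot [-0.0038  0.0009 -0.1932]
```

View pics/w7.png

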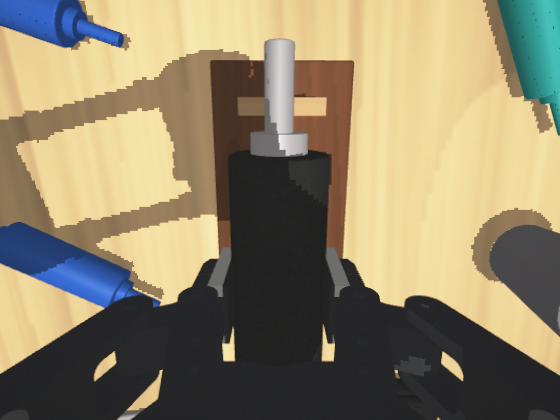

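The roller is held straight in the jaws, with the axle at column 279 and its tip at (279.5,39). I'll measure its pose in the tool frame.

Run:
```python
from h import *
C=load('w7');s=manip.read_state();R=Ro.from_rotvec(s['orientation'])
im=cv2.imread('pics/w7.png');cv2.imwrite('pics/c7.png',cv2.resize(im[30:180,210:350],None,fx=4,fy=4,interpolation=2))
g=cv2.cvtColor(im,cv2.COLOR_BGR2GRAY).astype(int)
for r in (45,60,80,110,125,180,220,240): 
    d=np.abs(np.diff(g[r,215:345]));i=np.argsort(d)[-4:]+215;print(r,sorted(i.tolist()))
for dz in (0,.005,.01):
    for uv in ((279.5,39),(279.,133),(279.,153)):
        p=plane(C,uv,s['position'][2]+dz);print(dz,uv,(R.inv().apply(p-s['position'])*1000).round(1))
```

```text
45 [263, 264, 294, 295]
60 [248, 249, 263, 324]
80 [263, 264, 268, 293]
110 [237, 269, 293, 325]
125 [264, 275, 276, 292]
180 [215, 228, 330, 331]
220 [216, 217, 326, 343]
240 [217, 218, 342, 343]
0 (279.5, 39) [88.2  0.3 -0.1]
0 (279.0, 133) [57.1  0.2 -0.1]
0 (279.0, 153) [49.9  0.2 -0.1]
0.005 (279.5, 39) [87.3  0.3 -5.1]
0.005 (279.0, 133) [57.4  0.2 -5.1]
0.005 (279.0, 153) [50.5  0.2 -5.1]
0.01 (279.5, 39) [ 86.4   0.3 -10.1]
0.01 (279.0, 133) [ 57.7   0.2 -10.1]
0.01 (279.0, 153) [ 51.1   0.2 -10.1]
```

View pics/c7.png

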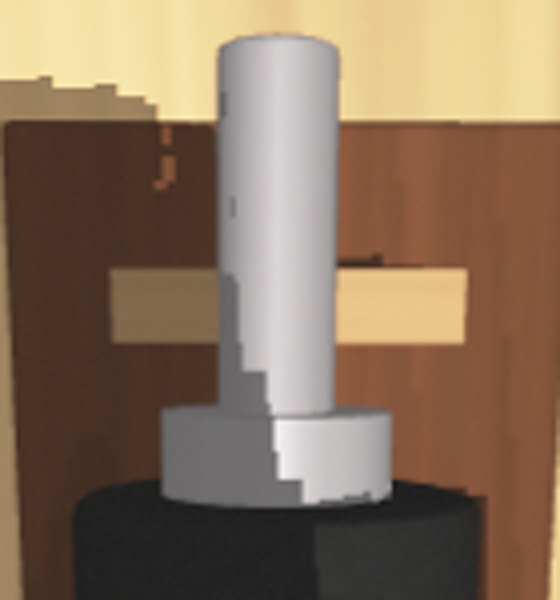

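Roller in the tool frame: x +1, y +0.3, z −5 mm, aligned. Carrying it to above the slots.

{"op": "carry_out", "data": {"deltas": [{"tx": -2,"ty": -0.3,"tz": 0,"rx": 0,"ry": 0,"rz": -0.01,"hand": 0.2},{"tx": -6,"ty": -1,"tz": 0,"rx": 0,"ry": 0,"rz": -0.03,"hand": 0.2},{"tx": -10,"ty": -1.8,"tz": 0,"rx": 0,"ry": 0,"rz": -0.05,"hand": 0.2},{"tx": -14.5,"ty": -2.6,"tz": 0,"rx": 0,"ry": 0,"rz": -0.07,"hand": 0.2},{"tx": -19,"ty": -3.4,"tz": 0,"rx": 0,"ry": 0,"rz": -0.09,"hand": 0.2},{"tx": -23.5,"ty": -4.2,"tz": 0,"rx": 0,"ry": 0,"rz": -0.11,"hand": 0.2},{"tx": -28,"ty": -5,"tz": 0,"rx": 0,"ry": 0,"rz": -0.13,"hand": 0.2},{"tx": -32.5,"ty": -5.8,"tz": 0,"rx": 0,"ry": 0,"rz": -0.15,"hand": 0.2},{"tx": -37,"ty": -6.6,"tz": 0,"rx": 0,"ry": 0,"rz": -0.17,"hand": 0.2},{"tx": -41,"ty": -7.3,"tz": 0,"rx": 0,"ry": 0,"rz": -0.185,"hand": 0.2},{"tx": -43,"ty": -7.7,"tz": 0,"rx": 0,"ry": 0,"rz": -0.193,"hand": 0.2},{"tx": -43.5,"ty": -7.8,"tz": 0,"rx": 0,"ry": 0,"rz": -0.193,"hand": 0.2}]}}

```text
time_s: 7.5
position: [0.4742, -0.2109, 0.168]
orientation: [-2.056, -2.373, 0.002]
force: [-0.2, 1.3, -3.8]
width: 0.399
```

{"op": "carry_out", "data": {"deltas": [{"tx": 0,"ty": 0,"tz": 0,"rx": 0,"ry": 0,"rz": 0,"hand": 0.2},{"tx": 0,"ty": 0,"tz": 0,"rx": 0,"ry": 0,"rz": 0,"hand": 0.2},{"tx": 0,"ty": 0,"tz": 0,"rx": 0,"ry": 0,"rz": 0,"hand": 0.2}]}}

```text
time_s: 7.8
position: [0.4755, -0.2073, 0.169]
orientation: [-2.051, -2.378, -0.0]
force: [0.2, 0.0, -4.1]
width: 0.396
```

```bash
python3 -c "
from h import *
shot('wrist','w8')
shot('scene','s8')
delta((.4745,-.2098,.12),1.717)"
```

```text
pos [ 0.4756 -0.2076  0.1693] t 7.9 F [-0.2  0.3 -2.7] w 0.394 delta cm [-0.2  -0.14  4.93] rot [-0.     -0.0003  0.0015]
```

View pics/w8.png

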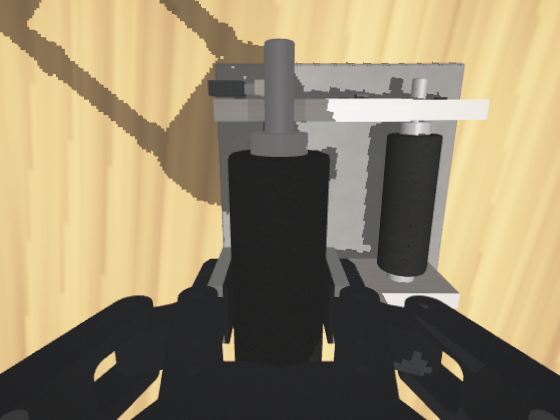

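{"op": "carry_out", "data": {"deltas": [{"tx": -0.1,"ty": -0.05,"tz": 2,"rx": 0,"ry": 0,"rz": 0,"hand": 0.2},{"tx": -0.2,"ty": -0.1,"tz": 4,"rx": 0,"ry": 0,"rz": 0,"hand": 0.2},{"tx": -0.2,"ty": -0.1,"tz": 6,"rx": 0,"ry": 0,"rz": 0,"hand": 0.2},{"tx": -0.2,"ty": -0.1,"tz": 6.4,"rx": 0,"ry": 0,"rz": 0,"hand": 0.2},{"tx": -0.2,"ty": -0.1,"tz": 6.4,"rx": 0,"ry": 0,"rz": 0,"hand": 0.2},{"tx": -0.2,"ty": -0.1,"tz": 6.4,"rx": 0,"ry": 0,"rz": 0,"hand": 0.2}]}}

```text
time_s: 8.5
position: [0.4755, -0.211, 0.1062]
orientation: [2.052, 2.377, 0.0]
force: [0.4, 0.7, -4.0]
width: 0.393
```

```bash
python3 -c "
from h import *
delta((.4745,-.2098,.105),1.717)
c,im=shot('wrist','w9')
c,s=shot('scene','s9')
delta((.4745,-.2098,.105),1.717)
cv2.imwrite('pics/c9.png',np.hstack([cv2.resize(im[30:180,200:400],None,fx=2,fy=2,interpolation=2),cv2.resize(s[190:265,170:260],(360,300),interpolation=2)]))"
```

```text
pos [ 0.4755 -0.211   0.1062] t 8.5 F [ 0.4  0.7 -4. ] w 0.393 delta cm [ 0.13 -0.08  0.12] rot [0.0014 0.0012 0.0003]
pos [ 0.4755 -0.2112  0.1065] t 8.6 F [ 0.5 -0.4 -3.7] w 0.395 delta cm [ 0.16 -0.08  0.15] rot [0.0019 0.0017 0.0001]
```

View pics/w9.png

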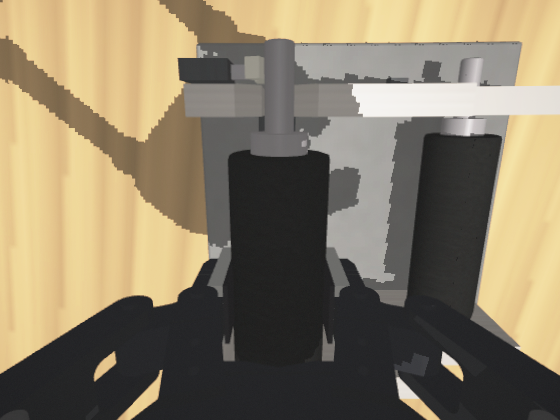

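View pics/c9.png

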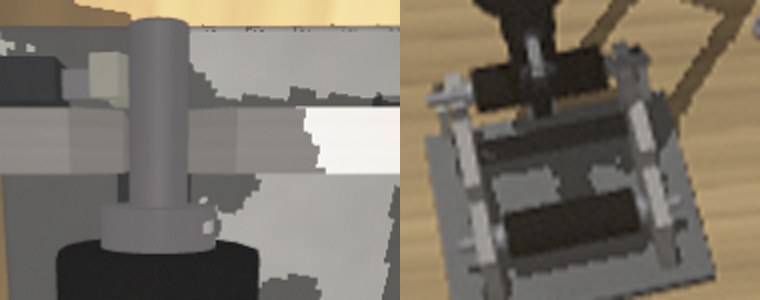

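Run:
```python
from h import *
C=load('w9');s=manip.read_state();R=Ro.from_rotvec(s['orientation'])
for uv,z in (((234,100),.095),((318.5,100),.095),((300,83.5),.095),((300,116.5),.095),((279.5,39.5),.1165),((279.5,133),.1165)):
    p=plane(C,uv,z);print(uv,(R.inv().apply(p-s['position'])*1000).round(1),p.round(4))
```

```text
(234, 100) [ 69.  -17.4  11.3] [ 0.4483 -0.1455  0.095 ]
(318.5, 100) [69.1 15.  11.4] [ 0.4803 -0.1407  0.095 ]
(300, 83.5) [75.   7.8 11.4] [ 0.4723 -0.1359  0.095 ]
(300, 116.5) [62.9  8.  11.4] [ 0.4743 -0.1478  0.095 ]
(279.5, 39.5) [ 86.4  -0.1 -10.2] [ 0.4628 -0.1257  0.1165]
(279.5, 133) [ 58.   -0.  -10.1] [ 0.467  -0.1538  0.1165]
```

The wrist view gives the slot middle at −1.2 mm and the cheeks' middle about +2 mm from the roller. I'll correct both and start lowering.

{"op": "carry_out", "data": {"deltas": [{"tx": 0.1,"ty": -0.1,"tz": 0,"rx": 0,"ry": 0,"rz": 0,"hand": 0.2},{"tx": 0.2,"ty": -0.1,"tz": 0,"rx": 0,"ry": 0,"rz": 0,"hand": 0.2},{"tx": 0.2,"ty": -0.1,"tz": 0.5,"rx": 0,"ry": 0,"rz": 0,"hand": 0.2},{"tx": 0.2,"ty": -0.1,"tz": 1,"rx": 0,"ry": 0,"rz": 0,"hand": 0.2},{"tx": 0.2,"ty": -0.1,"tz": 1.5,"rx": 0,"ry": 0,"rz": 0,"hand": 0.2},{"tx": 0.2,"ty": -0.1,"tz": 2,"rx": 0,"ry": 0,"rz": 0,"hand": 0.2},{"tx": 0.2,"ty": -0.1,"tz": 2,"rx": 0,"ry": 0,"rz": 0,"hand": 0.2},{"tx": 0.2,"ty": -0.1,"tz": 2,"rx": 0,"ry": 0,"rz": 0,"hand": 0.2}]}}

```text
time_s: 9.4
position: [0.4733, -0.209, 0.085]
orientation: [-2.053, -2.377, 0.0]
force: [0.8, -0.5, -4.0]
width: 0.4
```

```bash
python3 -c "
from h import *
delta((.4745,-.2098,.085),1.717)
c,im=shot('wrist','w10')"
```

```text
pos [ 0.4733 -0.209   0.085 ] t 9.4 F [ 0.8 -0.5 -4. ] w 0.4 delta cm [-0.1   0.11  0.  ] rot [-0.0005 -0.0003 -0.0002]
```

View pics/w10.png

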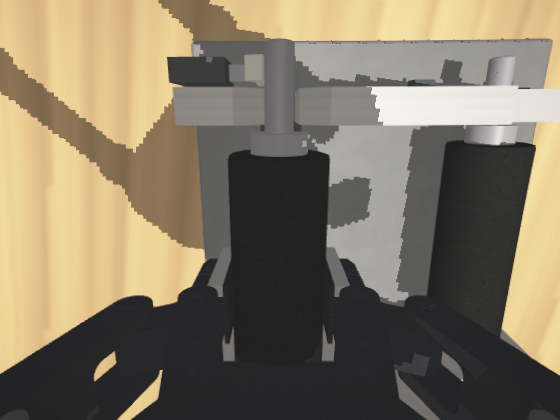

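The axle has entered the mouth with only its own weight on the wrist. Continuing down in small steps.

{"op": "carry_out", "data": {"deltas": [{"tx": 0,"ty": 0,"tz": 0.2,"rx": 0,"ry": 0,"rz": 0,"hand": 0.2},{"tx": 0,"ty": 0,"tz": 0.4,"rx": 0,"ry": 0,"rz": 0,"hand": 0.2},{"tx": 0,"ty": 0,"tz": 0.6,"rx": 0,"ry": 0,"rz": 0,"hand": 0.2},{"tx": 0,"ty": 0,"tz": 0.8,"rx": 0,"ry": 0,"rz": 0,"hand": 0.2},{"tx": 0,"ty": 0,"tz": 0.8,"rx": 0,"ry": 0,"rz": 0,"hand": 0.2},{"tx": 0,"ty": 0,"tz": 0.8,"rx": 0,"ry": 0,"rz": 0,"hand": 0.2}]}}

```text
time_s: 10.05
position: [0.4748, -0.2096, 0.0777]
orientation: [2.052, 2.375, 0.002]
force: [5.3, -0.1, -2.0]
width: 0.394
```

{"op": "carry_out", "data": {"deltas": [{"tx": 0,"ty": 0.04,"tz": 0,"rx": 0,"ry": 0,"rz": 0,"hand": 0.2},{"tx": 0,"ty": 0.04,"tz": 0.2,"rx": 0,"ry": 0,"rz": 0,"hand": 0.2},{"tx": 0,"ty": 0.04,"tz": 0.4,"rx": 0,"ry": 0,"rz": 0,"hand": 0.2},{"tx": 0,"ty": 0.04,"tz": 0.4,"rx": 0,"ry": 0,"rz": 0,"hand": 0.2}]}}

```text
time_s: 10.45
position: [0.4751, -0.2094, 0.0738]
orientation: [2.052, 2.375, 0.002]
force: [6.6, 0.9, -0.8]
width: 0.397
```

```bash
python3 -c "
from h import *
delta((.4745,-.2098,.085),1.717);print(manip.read_state()['ft_torque'])
c,im=shot('wrist','w11')
c,s=shot('scene','s11')
cv2.imwrite('pics/c11.png',np.hstack([cv2.resize(im[30:180,200:400],None,fx=2,fy=2,interpolation=2),cv2.resize(s[190:265,170:260],(360,300),interpolation=2)]))"
```

```text
pos [ 0.4751 -0.2094  0.0738] t 10.45 F [ 6.6  0.9 -0.8] w 0.397 delta cm [-0.04 -0.07 -1.12] rot [ 0.0028  0.0013 -0.0008]
[ 0.06042753 -0.94332062 -0.01643373]
```

View pics/c11.png

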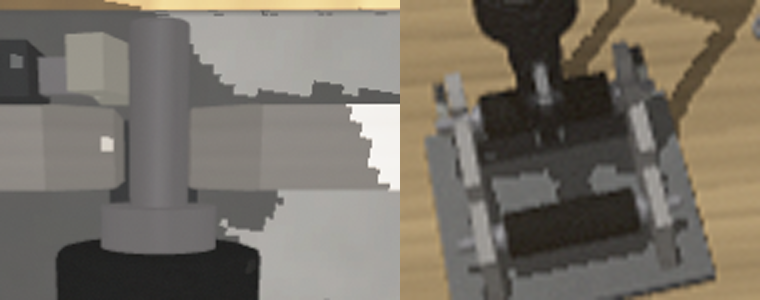

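{"op": "carry_out", "data": {"deltas": [{"tx": 0,"ty": 0,"tz": 0.15,"rx": 0,"ry": 0,"rz": 0,"hand": 0.2},{"tx": 0,"ty": 0,"tz": 0.3,"rx": 0,"ry": 0,"rz": 0,"hand": 0.2},{"tx": 0,"ty": 0,"tz": 0.45,"rx": 0,"ry": 0,"rz": 0,"hand": 0.2},{"tx": 0,"ty": 0,"tz": 0.6,"rx": 0,"ry": 0,"rz": 0,"hand": 0.2},{"tx": 0,"ty": 0,"tz": 0.6,"rx": 0,"ry": 0,"rz": 0,"hand": 0.2}]}}

```text
time_s: 11.05
position: [0.4753, -0.2094, 0.068]
orientation: [2.052, 2.375, 0.002]
force: [5.2, 0.7, 1.0]
width: 0.391
```

```bash
python3 -c "
from h import *
delta((.4745,-.2098,.055),1.717);print(manip.read_state()['ft_torque'])"
```

```text
pos [ 0.4753 -0.2094  0.068 ] t 11.05 F [5.2 0.7 1. ] w 0.391 delta cm [-0.03 -0.09  1.3 ] rot [ 0.0031  0.0015 -0.0006]
[ 0.21927442 -0.93569856  0.05627677]
```

{"op": "carry_out", "data": {"deltas": [{"tx": 0,"ty": 0,"tz": 0.15,"rx": 0,"ry": 0,"rz": 0,"hand": 0.2},{"tx": 0,"ty": 0,"tz": 0.3,"rx": 0,"ry": 0,"rz": 0,"hand": 0.2},{"tx": 0,"ty": 0,"tz": 0.45,"rx": 0,"ry": 0,"rz": 0,"hand": 0.2},{"tx": 0,"ty": 0,"tz": 0.6,"rx": 0,"ry": 0,"rz": 0,"hand": 0.2},{"tx": 0,"ty": 0,"tz": 0.6,"rx": 0,"ry": 0,"rz": 0,"hand": 0.2}]}}

```text
time_s: 11.55
position: [0.4752, -0.2093, 0.0618]
orientation: [2.052, 2.375, 0.002]
force: [6.5, 0.1, -0.7]
width: 0.39
```

{"op": "carry_out", "data": {"deltas": [{"tx": 0,"ty": 0,"tz": 0.1,"rx": 0,"ry": 0,"rz": 0,"hand": 0.2},{"tx": 0,"ty": 0,"tz": 0.2,"rx": 0,"ry": 0,"rz": 0,"hand": 0.2},{"tx": 0,"ty": 0,"tz": 0.3,"rx": 0,"ry": 0,"rz": 0,"hand": 0.2},{"tx": 0,"ty": 0,"tz": 0.3,"rx": 0,"ry": 0,"rz": 0,"hand": 0.2}]}}

```text
time_s: 11.95
position: [0.4753, -0.2093, 0.059]
orientation: [2.052, 2.375, 0.002]
force: [6.1, 0.7, 1.1]
width: 0.396
```

{"op": "carry_out", "data": {"deltas": [{"tx": 0,"ty": 0,"tz": 0.1,"rx": 0,"ry": 0,"rz": 0,"hand": 0.2},{"tx": 0,"ty": 0,"tz": 0.2,"rx": 0,"ry": 0,"rz": 0,"hand": 0.2},{"tx": 0,"ty": 0,"tz": 0.2,"rx": 0,"ry": 0,"rz": 0,"hand": 0.2}]}}

```text
time_s: 12.25
position: [0.4752, -0.2093, 0.057]
orientation: [2.052, 2.375, 0.002]
force: [5.8, 0.1, 1.3]
width: 0.396
```

{"op": "carry_out", "data": {"deltas": [{"tx": 0,"ty": 0,"tz": 0.1,"rx": 0,"ry": 0,"rz": 0,"hand": 0.2},{"tx": 0,"ty": 0,"tz": 0.1,"rx": 0,"ry": 0,"rz": 0,"hand": 0.2}]}}

```text
time_s: 12.45
position: [0.4752, -0.2093, 0.0562]
orientation: [2.052, 2.375, 0.002]
force: [5.4, 1.3, 2.6]
width: 0.397
```

{"op": "carry_out", "data": {"deltas": [{"tx": 0,"ty": 0,"tz": 0.1,"rx": 0,"ry": 0,"rz": 0,"hand": 0.2},{"tx": 0,"ty": 0,"tz": 0.1,"rx": 0,"ry": 0,"rz": 0,"hand": 0.2}]}}

```text
time_s: 12.65
position: [0.4753, -0.2093, 0.0561]
orientation: [2.052, 2.375, 0.002]
force: [3.1, 1.5, 10.2]
width: 0.395
```

{"op": "carry_out", "data": {"deltas": [{"tx": 0,"ty": 0,"tz": 0.1,"rx": 0,"ry": 0,"rz": 0,"hand": 0.2},{"tx": 0,"ty": 0,"tz": 0.1,"rx": 0,"ry": 0,"rz": 0,"hand": 0.2}]}}

```text
time_s: 12.85
position: [0.4753, -0.2093, 0.056]
orientation: [2.051, 2.374, 0.002]
force: [2.6, 3.5, 16.4]
width: 0.396
```

```bash
python3 -c "
from h import *
delta((.4745,-.2098,.055),1.717);print(manip.read_state()['ft_torque'])
c,im=shot('wrist','w12')"
```

```text
pos [ 0.4753 -0.2093  0.056 ] t 12.85 F [ 2.6  3.5 16.4] w 0.396 delta cm [-0.03 -0.09  0.1 ] rot [ 0.0036  0.002  -0.0004]
[ 0.44006023 -0.3323564   0.03684957]
```

View pics/w12.png

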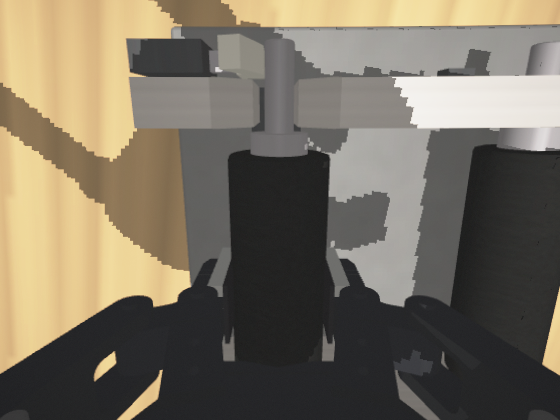

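It went stiff at TCP z 0.056, which puts the axle at about 0.061, with a 20 N net push. There's no tilt and only a small moment, which suggests both ends have bottomed. I'll ease the push a little, open, and check.

{"op": "carry_out", "data": {"deltas": [{"tx": 0,"ty": 0,"tz": 0,"rx": 0,"ry": 0,"rz": 0,"hand": 0.2},{"tx": 0,"ty": 0,"tz": -0.1,"rx": 0,"ry": 0,"rz": 0,"hand": 0.2},{"tx": 0,"ty": 0,"tz": -0.1,"rx": 0,"ry": 0,"rz": 0,"hand": 0.5},{"tx": 0,"ty": 0,"tz": -0.1,"rx": 0,"ry": 0,"rz": 0,"hand": 0.7},{"tx": 0,"ty": 0,"tz": -0.1,"rx": 0,"ry": 0,"rz": 0,"hand": 0.8},{"tx": 0,"ty": 0,"tz": -0.1,"rx": 0,"ry": 0,"rz": 0,"hand": 0.8},{"tx": 0,"ty": 0,"tz": -0.1,"rx": 0,"ry": 0,"rz": 0,"hand": 0.8}]}}

```text
time_s: 13.6
position: [0.4732, -0.2088, 0.0539]
orientation: [-2.053, -2.377, 0.001]
force: [-0.6, 0.5, 0.5]
width: 0.806
```

```bash
python3 -c "
from h import *
c,im=shot('wrist','w13')
delta((.4745,-.2098,.22),1.717)"
```

```text
pos [ 0.4734 -0.2089  0.054 ] t 13.65 F [ 0.  -0.6  0.1] w 0.796 delta cm [ -0.1    0.08 -16.6 ] rot [-0.0009 -0.0005 -0.0002]
```

View pics/w13.png

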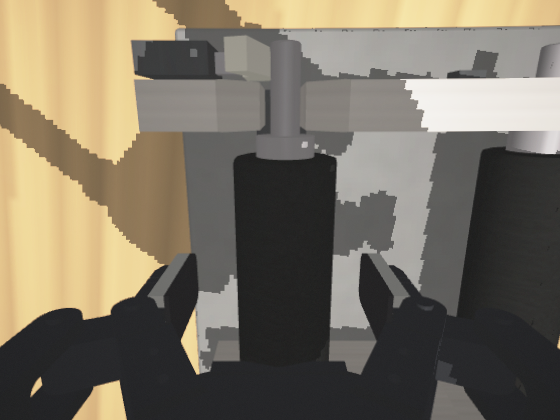

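Released, with zero force on the wrist. I'll back off upward and measure the height of both ends from two views.

{"op": "carry_out", "data": {"deltas": [{"tx": 0,"ty": 0.05,"tz": -1,"rx": 0,"ry": 0,"rz": 0,"hand": 0.8},{"tx": 0,"ty": 0.1,"tz": -3,"rx": 0,"ry": 0,"rz": 0,"hand": 0.8},{"tx": -1,"ty": 0.1,"tz": -6,"rx": 0,"ry": 0,"rz": 0,"hand": 0.8},{"tx": -2,"ty": 0.1,"tz": -10,"rx": 0,"ry": 0,"rz": 0,"hand": 1},{"tx": -3,"ty": 0.1,"tz": -13,"rx": 0,"ry": 0,"rz": 0,"hand": 1},{"tx": -4,"ty": 0.1,"tz": -16,"rx": 0,"ry": 0,"rz": 0,"hand": 1},{"tx": -4,"ty": 0.1,"tz": -17,"rx": 0,"ry": 0,"rz": 0,"hand": 1},{"tx": -4,"ty": 0.1,"tz": -17,"rx": 0,"ry": 0,"rz": 0,"hand": 1},{"tx": -4,"ty": 0.1,"tz": -17,"rx": 0,"ry": 0,"rz": 0,"hand": 1}]}}

```text
time_s: 14.55
position: [0.4797, -0.2474, 0.2232]
orientation: [-2.052, -2.376, 0.0]
force: [-0.3, 0.2, -1.0]
width: 0.997
```

```bash
python3 -c "
from h import *
c,im=shot('wrist','w14')"
```

{"op": "carry_out", "data": {"deltas": [{"tx": 3,"ty": 0,"tz": 0,"rx": 0,"ry": 0,"rz": 0,"hand": 1},{"tx": 6,"ty": 0,"tz": 0,"rx": 0,"ry": 0,"rz": 0,"hand": 1},{"tx": 7,"ty": 0,"tz": 0,"rx": 0,"ry": 0,"rz": 0,"hand": 1},{"tx": 7,"ty": 0,"tz": 0,"rx": 0,"ry": 0,"rz": 0,"hand": 1},{"tx": 7,"ty": 0,"tz": 0,"rx": 0,"ry": 0,"rz": 0,"hand": 1}]}}

```text
time_s: 15.1
position: [0.4706, -0.1796, 0.2238]
orientation: [2.053, 2.378, -0.001]
force: [0.2, 0.8, 0.3]
width: 0.999
```

```bash
python3 -c "
from h import *
c,im=shot('wrist','w15')
shot('scene','s15');shot('top','t15')
a=cv2.imread('pics/w14.png');b=cv2.imread('pics/w15.png')
cv2.imwrite('pics/c14.png',cv2.resize(a[20:270,230:420],None,fx=4,fy=2.4,interpolation=2))
cv2.imwrite('pics/c15.png',cv2.resize(b[80:330,230:420],None,fx=4,fy=2.4,interpolation=2))"
```

```text
(no output)
```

View pics/c14.png

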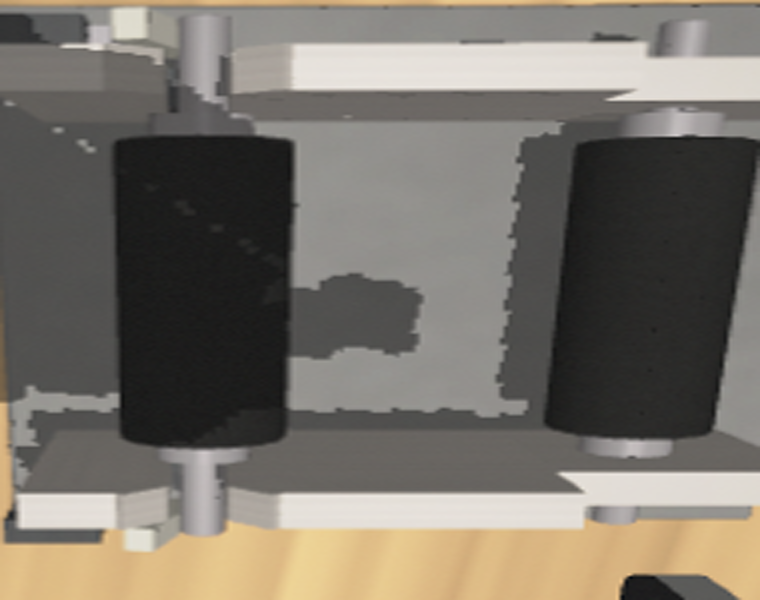

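View pics/c15.png

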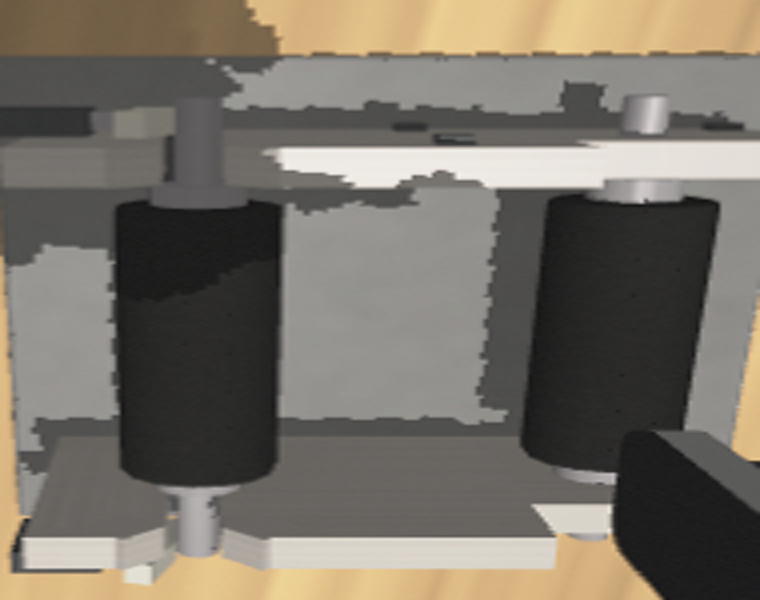

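View pics/s15.png

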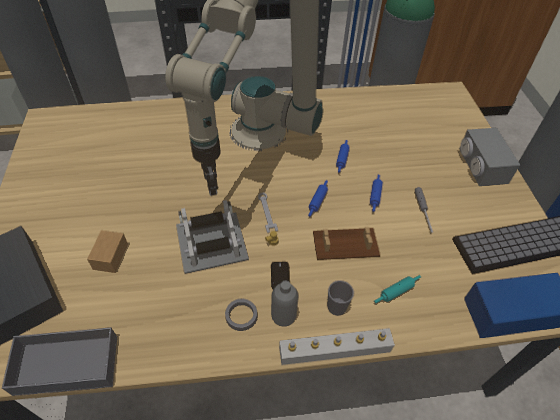

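Run:
```python
from h import *
A=load('w14');B=load('w15')
def go(n,f,g):
    F,e=tri([(A,f[0]),(B,f[1])]);N,h=tri([(A,g[0]),(B,g[1])]);d=F-N
    print(n,F.round(4),N.round(4),'mid',((F+N)/2).round(4),'len',np.linalg.norm(d).round(4),'yaw',np.arctan2(-d[0],d[1]).round(4),'tilt',np.arcsin(d[2]/np.linalg.norm(d)).round(4),np.round([e[0],h[0]],4))
q=lambda x,y,o:(230+x/4,o+y/2.4)
go('tips',(q(204,16,20),q(199,97,80)),(q(205,534,20),q(198,555,80)))
# sleeve end rims on top of the cylinder: far edge mid, (near lower rim)
go('sleeve',(q(204,137,20),q(200,202,80)),(q(204,445,20),q(198,485,80)))
go('fitted sleeve',(q(668,140,20),q(633,198,80)),(q(628,437,20),q(602,474,80)))
```

```text
tips [ 0.463  -0.1235  0.0626] [ 0.4884 -0.2931  0.066 ] mid [ 0.4757 -0.2083  0.0643] len 0.1716 yaw 0.1489 tilt -0.0198 [0.0001 0.0002]
sleeve [ 0.4683 -0.1584  0.0625] [ 0.4827 -0.2558  0.0813] mid [ 0.4755 -0.2071  0.0719] len 0.1002 yaw 0.1459 tilt -0.1892 [0.0002 0.0001]
fitted sleeve [ 0.5609 -0.145   0.0514] [ 0.5692 -0.2422  0.074 ] mid [ 0.5651 -0.1936  0.0627] len 0.1001 yaw 0.0853 tilt -0.2273 [0.     0.0005]
```

The tip triangulation gives a middle of (0.4757, −0.2083), yaw 0.149 and axle height about 60 to 61. The tilt of −0.02 is within its noise of about 2 mm per end. Pictures can't settle the last millimetre at each end, so I'll touch the sleeve near each end with the closed fingertips. That compares their heights and gives each a gentle seating push.

```bash
python3 -c "
from h import *
delta((.4701,-.1707,.105),1.717)"
```

```text
pos [ 0.4707 -0.1801  0.2241] t 15.25 F [-0.8 -0.6  0.3] w 1.002 delta cm [ 0.95  0.08 11.91] rot [-0.0001  0.0005 -0.001 ]
```

{"op": "carry_out", "data": {"deltas": [{"tx": 0.5,"ty": 0.05,"tz": 0,"rx": 0,"ry": 0,"rz": 0,"hand": 0},{"tx": 0.9,"ty": 0.1,"tz": 1,"rx": 0,"ry": 0,"rz": 0,"hand": 0},{"tx": 0.9,"ty": 0.1,"tz": 2,"rx": 0,"ry": 0,"rz": 0,"hand": 0},{"tx": 0.9,"ty": 0.1,"tz": 3,"rx": 0,"ry": 0,"rz": 0,"hand": 0},{"tx": 0.9,"ty": 0.1,"tz": 5,"rx": 0,"ry": 0,"rz": 0,"hand": 0},{"tx": 0.9,"ty": 0.1,"tz": 7,"rx": 0,"ry": 0,"rz": 0,"hand": 0},{"tx": 0.9,"ty": 0.1,"tz": 9,"rx": 0,"ry": 0,"rz": 0,"hand": 0},{"tx": 0.9,"ty": 0.1,"tz": 10.5,"rx": 0,"ry": 0,"rz": 0,"hand": 0},{"tx": 0.9,"ty": 0.1,"tz": 11.5,"rx": 0,"ry": 0,"rz": 0,"hand": 0},{"tx": 0.9,"ty": 0.1,"tz": 11.9,"rx": 0,"ry": 0,"rz": 0,"hand": 0},{"tx": 0.9,"ty": 0.1,"tz": 11.9,"rx": 0,"ry": 0,"rz": 0,"hand": 0},{"tx": 0.9,"ty": 0.1,"tz": 11.9,"rx": 0,"ry": 0,"rz": 0,"hand": 0}], "force": 30}}

```text
time_s: 16.45
position: [0.4706, -0.1704, 0.1057]
orientation: [2.053, 2.377, 0.0]
force: [-0.4, -0.6, 0.5]
width: -0.001
```

```bash
python3 -c "
from h import *
shot('wrist','w16')
delta((.4701,-.1707,.095),1.717)"
```

```text
pos [ 0.4707 -0.1704  0.106 ] t 16.5 F [-0.5  0.1  0.2] w 0.0 delta cm [-0.02 -0.06  1.1 ] rot [ 0.0013  0.0011 -0.0001]
```

View pics/w16.png

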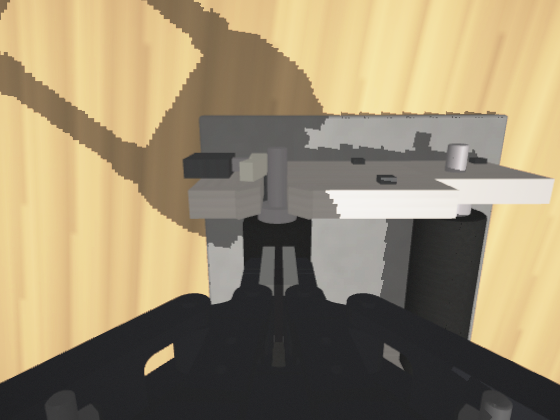

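The closed fingertips (column 279) are centred over the sleeve's +y end. Touching down in small steps.

{"op": "carry_out", "data": {"deltas": [{"tx": 0,"ty": 0,"tz": 0.3,"rx": 0,"ry": 0,"rz": 0,"hand": 0},{"tx": 0,"ty": 0,"tz": 0.6,"rx": 0,"ry": 0,"rz": 0,"hand": 0},{"tx": 0,"ty": 0,"tz": 0.8,"rx": 0,"ry": 0,"rz": 0,"hand": 0},{"tx": 0,"ty": 0,"tz": 1.0,"rx": 0,"ry": 0,"rz": 0,"hand": 0},{"tx": 0,"ty": 0,"tz": 1.0,"rx": 0,"ry": 0,"rz": 0,"hand": 0}]}}

```text
time_s: 17.0
position: [0.4699, -0.17, 0.095]
orientation: [-2.053, -2.377, 0.0]
force: [-1.4, 0.1, -0.2]
width: 0.004
```

{"op": "carry_out", "data": {"deltas": [{"tx": 0,"ty": 0,"tz": 0.1,"rx": 0,"ry": 0,"rz": 0,"hand": 0},{"tx": 0,"ty": 0,"tz": 0.2,"rx": 0,"ry": 0,"rz": 0,"hand": 0},{"tx": 0,"ty": 0,"tz": 0.2,"rx": 0,"ry": 0,"rz": 0,"hand": 0}]}}

```text
time_s: 17.3
position: [0.4702, -0.1702, 0.0933]
orientation: [2.053, 2.377, -0.0]
force: [0.7, 1.0, -1.1]
width: 0.001
```

{"op": "carry_out", "data": {"deltas": [{"tx": 0,"ty": 0,"tz": 0.1,"rx": 0,"ry": 0,"rz": 0,"hand": 0},{"tx": 0,"ty": 0,"tz": 0.1,"rx": 0,"ry": 0,"rz": 0,"hand": 0}]}}

```text
time_s: 17.5
position: [0.4704, -0.1701, 0.0931]
orientation: [2.053, 2.377, 0.0]
force: [-1.1, 0.5, 6.7]
width: -0.001
```

{"op": "carry_out", "data": {"deltas": [{"tx": 0,"ty": 0,"tz": 0.1,"rx": 0,"ry": 0,"rz": 0,"hand": 0},{"tx": 0,"ty": 0,"tz": 0.1,"rx": 0,"ry": 0,"rz": 0,"hand": 0}]}}

```text
time_s: 17.7
position: [0.4705, -0.1702, 0.0929]
orientation: [2.053, 2.376, 0.001]
force: [-2.2, 1.4, 11.3]
width: 0.001
```

The +y end contacts at TCP z 0.0931 and stays stiff to 11 N. Now the −y end.

{"op": "carry_out", "data": {"deltas": [{"tx": 0,"ty": 0,"tz": -0.6,"rx": 0,"ry": 0,"rz": 0,"hand": 0},{"tx": 0,"ty": 0,"tz": -1.2,"rx": 0,"ry": 0,"rz": 0,"hand": 0},{"tx": -2,"ty": 0,"tz": -1.2,"rx": 0,"ry": 0,"rz": 0,"hand": 0},{"tx": -5,"ty": 0,"tz": -1.2,"rx": 0,"ry": 0,"rz": 0,"hand": 0},{"tx": -7,"ty": 0,"tz": -1.2,"rx": 0,"ry": 0,"rz": 0,"hand": 0},{"tx": -7.6,"ty": 0,"tz": -1.2,"rx": 0,"ry": 0,"rz": 0,"hand": 0},{"tx": -7.6,"ty": 0,"tz": -1.2,"rx": 0,"ry": 0,"rz": 0,"hand": 0},{"tx": -7.6,"ty": 0,"tz": -0.8,"rx": 0,"ry": 0,"rz": 0,"hand": 0},{"tx": -7.6,"ty": 0,"tz": -0.5,"rx": 0,"ry": 0,"rz": 0,"hand": 0},{"tx": -7.6,"ty": 0,"tz": -0.3,"rx": 0,"ry": 0,"rz": 0,"hand": 0},{"tx": -7.6,"ty": 0,"tz": -0.3,"rx": 0,"ry": 0,"rz": 0,"hand": 0}]}}

```text
time_s: 18.8
position: [0.4808, -0.2445, 0.0939]
orientation: [-2.052, -2.377, 0.0]
force: [0.8, 0.3, 0.2]
width: -0.001
```

{"op": "carry_out", "data": {"deltas": [{"tx": 0,"ty": 0,"tz": 0.1,"rx": 0,"ry": 0,"rz": 0,"hand": 0},{"tx": 0,"ty": 0,"tz": 0.1,"rx": 0,"ry": 0,"rz": 0,"hand": 0}]}}

```text
time_s: 19.0
position: [0.4812, -0.2451, 0.0933]
orientation: [2.053, 2.378, 0.0]
force: [-1.5, 0.4, 0.1]
width: 0.003
```

{"op": "carry_out", "data": {"deltas": [{"tx": 0,"ty": 0,"tz": 0.1,"rx": 0,"ry": 0,"rz": 0,"hand": 0},{"tx": 0,"ty": 0,"tz": 0.1,"rx": 0,"ry": 0,"rz": 0,"hand": 0}]}}

```text
time_s: 19.2
position: [0.4813, -0.2452, 0.0931]
orientation: [2.053, 2.377, 0.0]
force: [-0.6, 0.0, 4.7]
width: 0.002
```

{"op": "carry_out", "data": {"deltas": [{"tx": 0,"ty": 0,"tz": 0.1,"rx": 0,"ry": 0,"rz": 0,"hand": 0},{"tx": 0,"ty": 0,"tz": 0.1,"rx": 0,"ry": 0,"rz": 0,"hand": 0}]}}

```text
time_s: 19.4
position: [0.4814, -0.2453, 0.093]
orientation: [2.053, 2.377, 0.001]
force: [-2.1, 2.4, 10.5]
width: 0.002
```

Both ends contact at 0.0931 and are equally stiff, so the roller is level within about 0.2 mm and bottomed. Retreating for a last look.

{"op": "carry_out", "data": {"deltas": [{"tx": 0,"ty": 0,"tz": -1,"rx": 0,"ry": 0,"rz": 0,"hand": 0},{"tx": 0,"ty": 0,"tz": -4,"rx": 0,"ry": 0,"rz": 0,"hand": 0},{"tx": 0,"ty": 0,"tz": -8,"rx": 0,"ry": 0,"rz": 0,"hand": 0},{"tx": 0,"ty": 0,"tz": -12,"rx": 0,"ry": 0,"rz": 0,"hand": 0},{"tx": 0,"ty": 0,"tz": -14,"rx": 0,"ry": 0,"rz": 0,"hand": 0},{"tx": 0,"ty": 0,"tz": -14,"rx": 0,"ry": 0,"rz": 0,"hand": 0},{"tx": 0,"ty": 0,"tz": -14,"rx": 0,"ry": 0,"rz": 0,"hand": 0}]}}

```text
time_s: 20.1
position: [0.4809, -0.2452, 0.2313]
orientation: [2.053, 2.377, -0.0]
force: [-0.6, 1.0, -1.0]
width: -0.001
```

```bash
python3 -c "
from h import *
shot('wrist','w17');delta((.47,-.25,.22),1.717)"
```

```text
pos [ 0.4804 -0.2449  0.2303] t 20.15 F [ 0.1 -0.  -0.1] w -0.003 delta cm [-0.36 -1.11  1.03] rot [-0.0014 -0.0012 -0.0003]
```

View pics/w17.png

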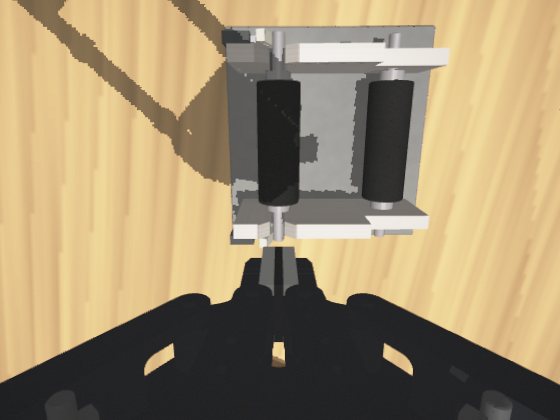

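The roller lies in both slots, with axle ends at (279,35) and (278,238). The gripper is clear of it and touches nothing. Handing in.

```bash
python3 -c "
from h import *
print(manip.sign_off())"
```

```text
the job is handed in; nothing more can be done
None
```

I fitted the loose black roller into the two empty slots of the stand, pressed it home, let go and handed the job in at about 20 s of the 54 s allowed. No verdict was reported.

**What I did**
- I gripped the roller by its sleeve, lifted it off the rest and carried it over the stand. I lowered it into the slots while still holding it.
- The downward force stayed small until it stopped hard with the axle about 61 mm above the table. The net push there was about 20 N.
- I then let go. I pressed each sleeve end with the closed fingertips (10 to 11 N).

**Last checks**
- **Seating:** both sleeve ends touched at the same height, to about 0.2 mm, and neither gave way. That fits a level roller resting on both blocks.
- **Position:** the measured middle of the roller is within about 1.5 mm of the measured slot middle, with a matching yaw (0.149 against 0.146 rad).
- **Bystanders:** the scene picture taken after I let go showed no bystander visibly moved. At the end the arm was clear and the wrist force was zero.

**What disagreed or could not be checked**
- The two-view camera estimate of the roller's tilt was −0.02 rad, and the pins measured earlier suggested the opposite tilt. Both are within the roughly 2 mm noise, so I relied on the touch check.
- The seat height from the pins was 59.6 mm, against 61 mm where the axle stopped.
- The axle hides the pins, so I could not see them pressed in.
- My first move call was refused because it left some fields out.

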